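Feel for the hidden release hole with a drift

ROBOT

A 6-joint arm with a two-finger parallel gripper is mounted at the origin on a cart in front of the work surface, level with it; the furniture and walls round the work are solid. World frame = base frame: x ahead of the robot, y to its left, z up, the work surface at z = 0. Lengths are in m, angles in rad, forces in N, time in s.
With the tool pointing down it reaches from about 0.275 to 1 m from the base axis. Payload 8.4 kg.
Tool frame: the origin (TCP) lies midway between the tips of the shut fingers; the grasp point (between the pads) lies env.grasp_offset behind it (env.grasp_offset is the distance from the TCP to the grasp point, in m); z points along the fingers, x is the direction in which the jaws open and shut, and the axes are right-handed (so a half turn about z gives the same grasp; the last joint's range is limited). The gripper opens to 85 mm and grips with 20 to 120 N. Pads are 22 mm wide; open, the fingers measure 114 mm over their backs; the gripper's body (76 mm by 85 mm) begins 54 mm behind the grasp point. The pads swing forward as they close: fully open they stand 13 mm farther back than shut.
Start: joints at [1.117, 0.353, 1.633, -0, 1.155, -0.002], TCP at [0.273, 0.562, 0.231] pointing down, gripper open.
Joint ranges: [-2.63, 2.63], [-0.92, 2.1], [0.06, 2.66], [-1.3, 4.44], [0, 2.69], [-3.02, 3.02]. Speed limits (rad/s): [2.22, 2.22, 2.79, 3.14, 3.14, 3.14].

INTERFACE

Orientations are given as a rotation vector (axis times angle).
In Python, from workcell import readout, viewer, order, env gives the robot as it stands.
- The arm moves only by the tool jog_arm, never from a script. Its argument "moves" is a list of rows, each an object with "rot": the turn, a rotation vector about the tool's x, y, z in rad, a list of three; "dp": the shift along the tool's x, y, z in m, a list of three; "claw": the opening, from -1 (shut) to 1 (fully open). In form: [{"rot": [rx, ry, rz], "dp": [tx, ty, tz], "claw": claw}, ...]. A call has 1 to 8 rows; each row shifts and turns the pose as measured when the row begins, along the tool's axes as they then stand; what a row does not reach is not made up. A row lasts 1/8 s, in which the tool goes at most 62.5 mm and 10.7 degrees, less where a joint would pass 70% of its speed; a pose out of reach is approached as far as the arm can. A call is refused whole if a number of a shift passes 0.0625 or a number of a turn 0.188, either way. A call with a gripper value outside its range is refused whole. The fingers move at their own pace and stop on an object; the grip force is fixed at half the most. Time passes only in rows, so rows that do not move let the fingers close. It gives the time, the measured TCP pose, the force and the opening at its end, in the units of the state.
- readout.state(): the state, without advancing time (a new reading comes with each control period).
- viewer.camera(name): name is "side" or "top"; returns a dict with "pixels" (420x560x3 uint8, red, green, blue), "range_z" (420x560 float32, m along the optical axis (not along the pixel's ray), 0 where there is no reading), "mtx" (3x3 intrinsics, pixels), "rvec" (rotation vector, rad) and "tvec" (3), from world to camera coordinates, as OpenCV has them. Camera axes: x right, y down, z forward; pixel columns grow to the right and rows downward; lengths in m; the calibration is good to about 2 mm. A picture is of the moment at which its call begins.
- order.hand_in(): hands the job in, once; it reports no verdict.
Trained networks look in a picture, given as the dict that the camera call returned (one of the last four; its "shot" number tells which), for a name from the list of things; names that differ only in an ending like _2 or _b are one class to them, and where a whole thing is asked for, a point or a joint stands for the part that bears it (a point fixed in the world has none). Each returns a list of dicts, best first, with "p" (0 to 1); they miss things now and then, are a little off and sometimes report something else, mostly with a low value. They report only what shows in the picture. A call takes as long as a camera call.
- viewer.recognise(picture, thing): "bbox" ([left, top, right, bottom] in pixels, round what is visible of it).
- viewer.trace(picture, thing): "mask" (420x560 bool, what is visible of it) and "bbox" ([left, top, right, bottom] in pixels, round what is visible of it).
- viewer.mark_of(picture, thing): "pixel" ([row, column] in pixels: a listed point, or the origin of a listed thing).
The state is a dict: "t": time; "qpos": joint angles; "joint_velocities": joint speeds; "tau": joint torques, N m; "position": TCP position; "eef_rot": TCP orientation; "ft_force": force on the tool from outside, world axes, zero at the start; "moment": the same for the moment, N m; "finger_gap": finger opening in m.
Only numpy, scipy, OpenCV 4.12 (cv2) and the standard library are available. Lean on these libraries where they do the work, as an engineer would, in place of code of your own. Each camera call takes 0.05 s, during which the arm holds its last target.

TASK

The sleeve in the lock station is held down by a catch. Take the drift from its timber stand, reach down the leaning slot under the station's hood, feel along the slot's floor with the tip until it drops into the hidden release hole, and press on down until the catch has swung fully up; then set the drift back in its stand, seated, and let go. Open the catch only through the hole, never by pushing the catch itself, and do not disturb the three loose parts lying about (a short tanged sleeve, a toothed roller cutter, a small fluted shell mill).

Things in the scene. Friction and masses are not known exactly. Their poses are not given: they have to be found in the camera images.
- station: Grey sheet-metal lock station fixed to the bench, 165 x 190 x 124 mm, on a dark base plate. Origin: on the bench under the middle of the slot's floor; x points away from its front (front wall at x = -39 mm, back wall at +43 mm), y along the slot, z up. Behind the back wall a sleeve lies in a cradle under the catch.
- channel (a point): Middle of the slot's flat floor, 60 mm above the bench. Its z axis points out of the slot along the slot's walls, which lean 27 degrees from vertical towards the station's front (-x); y runs along the slot, x across it. The slot is 28 mm wide (x -14 to 14 mm) and 68 mm long (y -34 to 34 mm); measured along z the front wall is 46 mm high, the two ends 45, the back wall 62.
- catch (a joint): Angle (rad) of the steel catch on top of the station, an L-shaped arm 44 mm long, nose over the sleeve: 0 = down, 1.0 = fully up. It is linked to a plunger under the slot's floor, reached through the release hole. 16 mm of plunger travel = 1.0 rad; it resists with about 6 to 10 N and stays where it is left.
- drift_grip (a point): Centre of the square handle (22 x 22 x 64 mm, sides along this point's x and y) of the steel drift, a punch-like tool 170 mm long, about 0.18 kg, standing tip down in the timber stand; z runs along it from tip to handle. Below the handle a collar, 28 mm across and 6 mm thick (underside 38 mm below this point), a 12 mm shank 56 mm long, and a round-ended tip, 8 mm thick, 44 mm long.
- drift_tip (a point): Very end of the drift's tip, 138 mm below the handle's centre along the drift's axis.
- stand_mouth (a point): Middle of the mouth of the 18 mm through bore in the top face of the timber stand, a block 64 x 64 x 104 mm fixed to the bench; the bore is vertical. With the drift seated its collar rests on this face, so the centre of its handle is 38 mm above this point.
- by_sleeve: Loose short steel sleeve with a flat tang, lying, 103 x 40 x 40 mm, a bystander; origin at the centre of its underside.
- by_cutter: Loose toothed roller cutter, 52 x 44 x 35 mm, a bystander; origin at the centre of its underside.
- by_mill: Loose fluted shell mill, standing, 39 x 39 x 46 mm, a bystander; origin at the centre of its underside.
- hood_edge (a point): Middle of the front edge of the hood's roof, 121 mm above the bench; it runs along y and is the top of the slot's back wall: nothing can enter the slot from straight above, only leaning about 27 degrees.
- slot_end (a point): Left (+y) end of the slot's floor, 34 mm from its middle. The floor has one round hole, 18 mm across, centred across the slot, its centre anywhere within 22 mm either side of the middle: different each time, and nothing reports it. It runs straight down along the slot's walls; the plunger's end lies 12 mm below the floor and must be pushed to its stop, 28 mm below the floor.

How it is judged:
On the way:
1. the catch is driven up by the drift, its tip down in the hidden hole and the drift leaning (value of joint catch above 0.85 rad and z of drift_tip in the frame of channel between -0.035 and -0.02 m and angle between drift_tip's own z axis and vertical between 0.3 and 0.9 rad), for 0.1 s.
At the end, for the whole second after the job is handed in: The catch is up (more than 0.8 of its 1.0 rad); the drift stands in its stand, released and at rest: handle within 8 mm of the bore's axis, upright within 7 degrees, its collar within 5 mm of the stand's top (value of joint catch above 0.8 rad and horizontal distance between drift_grip and stand_mouth below 0.008 m and z of drift_grip in the frame of stand_mouth below 0.043 m and angle between drift_tip's own z axis and vertical below 0.12 rad and contact force between drift and the fingers below 0.1 N and linear speed of drift below 0.02 m/s); the robot touches nothing.
It fails at once if the robot or the drift pushes on the catch (contact force between catch and the arm above 1 N or contact force between catch and the fingers above 1 N or contact force between catch and drift above 1 N).
It fails at once if a bystander is moved more than 20 mm (distance of any of by_sleeve, by_cutter, by_mill from where it was at the start of the episode above 0.02 m).
It also fails if it takes over 72 s, if anything falls off the work surface, if the arm or the gripper's body presses on something with over 40 N, if the wrist force passes 120 N, or if a joint passes its speed limit or range.

## Working session

There is one attempt and no reset: what is moved stays moved. The work goes in short steps, Python scripts to look and compute and a tool call to move; the robot and the scene stay as the last step left them, time stands still between calls to the robot, and variables do not carry over. Pictures are saved under pics/ and viewed, and the job is handed in when it is done.

Besides the shell and the picture viewer there is one more tool, called after "Call:" by a JSON object that holds its "api" and its "payload". jog_arm: Moves the arm, as the interface text tells. Its arguments: {"type":"object","properties":{"moves":{"type":"array"}},"required":["moves"]}

```bash
ls; mkdir -p pics; cat > h.py <<'E'
import numpy as np,cv2
from scipy.spatial.transform import Rotation as R
from workcell import readout,viewer,order,env
def save(p,n): cv2.imwrite('pics/'+n+'.png',p['pixels'][:,:,::-1])
def cam(p):
    Rm=cv2.Rodrigues(np.array(p['rvec'],float))[0]; return Rm,np.array(p['tvec'],float).ravel(),np.array(p['mtx'])
def unproj(p,r,c,z=None):
    Rm,t,K=cam(p)
    if z is None: z=p['range_z'][int(round(r)),int(round(c))]
    return Rm.T@(np.array([(c-K[0,2])/K[0,0],(r-K[1,2])/K[1,1],1])*z-t)
def atz(p,r,c,Z):
    Rm,t,K=cam(p); o=-Rm.T@t; d=Rm.T@np.array([(c-K[0,2])/K[0,0],(r-K[1,2])/K[1,1],1]); return o+d*(Z-o[2])/d[2]
def proj(p,X):
    Rm,t,K=cam(p); q=K@(Rm@np.array(X)+t); return q[1]/q[2],q[0]/q[2]
E
python3 - <<'E'
from h import *
np.set_printoptions(precision=4,suppress=True)
s=readout.state();print(s,env.grasp_offset)
for n in('top','side'):
    p=viewer.camera(n);save(p,n+'0')
    Rm,t,K=cam(p);print(n,'cam pos',-Rm.T@t,'fwd',Rm[2],K[0,0])
    for th in ['station','channel','drift_grip','drift_tip','stand_mouth','hood_edge','slot_end','by_sleeve','by_cutter','by_mill']:
        for m in viewer.mark_of(p,th)[:2]:
            r,c=m['pixel'];print(th,round(m['p'],2),np.round([r,c],1),unproj(p,r,c))
E
```

```text
pics
{'t': 0.0, 'qpos': array([ 1.1166,  0.3536,  1.6341, -0.    ,  1.1552, -0.0024]), 'joint_velocities': array([-0.0015,  0.001 ,  0.0019,  0.0001,  0.0007, -0.0005]), 'tau': array([  0.0019, -60.5229, -34.2072,   0.0001,   0.0092,  -0.    ]), 'position': array([0.2727, 0.5619, 0.2306]), 'eef_rot': array([ 2.6619,  1.6671, -0.0018]), 'ft_force': array([ 0.0647,  0.655 , -0.2933]), 'moment': array([ 0.0073,  0.0282, -0.0161]), 'finger_gap': 0.08532723102902416} 0.0187
top cam pos [0.4072 0.2847 0.9763] fwd [ 0.1253  0.0369 -0.9914] 485.92685001608163
station 0.64 [179.1 357.4] [0.5843 0.1765 0.0542]
channel 0.97 [180.8 362.7] [0.5807 0.1667 0.057 ]
drift_grip 0.52 [211.6 217.3] [0.5006 0.4227 0.1762]
stand_mouth 0.64 [171.2 340.3] [0.5847 0.215  0.123 ]
stand_mouth 0.63 [265.3 291.4] [0.4166 0.299  0.0372]
hood_edge 0.59 [180.7 361.5] [0.5808 0.169  0.0572]
by_sleeve 0.6 [266.7 290.2] [0.4139 0.3012 0.0366]
by_cutter 0.97 [156.1 224.8] [0.6298 0.438  0.0296]
by_mill 0.66 [286.7 385.2] [0.3804 0.1136 0.0002]
side cam pos [0.4469 1.1366 0.5051] fwd [ 0.0906 -0.9028 -0.4204] 443.8987703298015
station 0.94 [222.3 265.7] [0.5748 0.2667 0.0511]
channel 0.8 [200.4 265.7] [0.5762 0.2405 0.0927]
drift_grip 0.78 [220.5 290.7] [0.5046 0.4398 0.1459]
drift_grip 0.55 [241.3 292.4] [0.5019 0.4447 0.1065]
stand_mouth 0.81 [238.1 292. ] [0.5029 0.4401 0.1104]
hood_edge 0.96 [182.3 270.4] [0.577  0.1402 0.0954]
slot_end 0.86 [205.1 260.1] [0.5867 0.2581 0.0892]
by_sleeve 0.67 [254.1 336.3] [ 0.4182  0.3058 -0.0031]
by_cutter 0.73 [288.9 224. ] [0.6322 0.4582 0.0078]
by_mill 0.57 [214.3 351.2] [0.378  0.1332 0.0081]
```

View pics/top0.png

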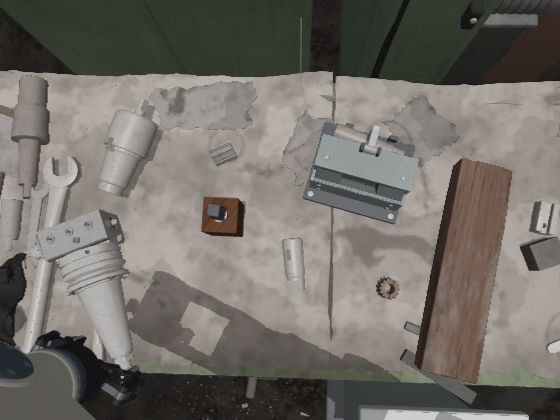

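View pics/side0.png

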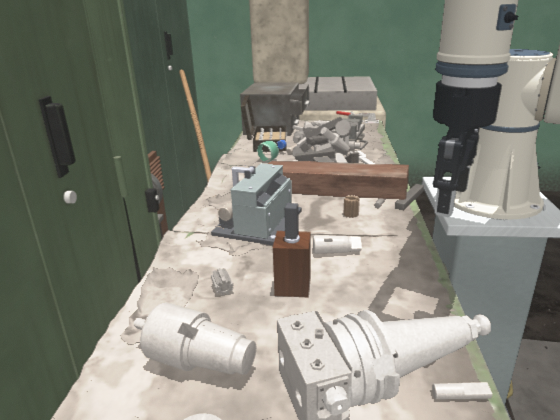

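```bash
python3 - <<'E'
from h import *
np.set_printoptions(precision=4,suppress=True)
p=viewer.camera('top')
cv2.imwrite('pics/top_crop.png',cv2.resize(p['pixels'][100:250,180:440,::-1],None,fx=3,fy=3,interpolation=cv2.INTER_CUBIC))
Rm,t,K=cam(p)
H,W=420,560
cc,rr=np.meshgrid(np.arange(W),np.arange(H));z=p['range_z']
P=(np.stack([(cc-K[0,2])/K[0,0]*z,(rr-K[1,2])/K[1,1]*z,z],-1)-t)@Rm
np.savez('top.npz',P=P)
Z=P[:,:,2]
for th in['station','drift_grip','stand_mouth','catch']:
    for m in viewer.trace(p,th)[:1]:
        M=m['mask'];print(th,m['p'],m['bbox'],M.sum(),np.percentile(Z[M],[5,50,95]))
        q=P[M][:,:2].astype(np.float32)*1000;print(cv2.minAreaRect(q))
reg=np.zeros((H,W),bool);reg[110:240,290:430]=1
for a,b in((.108,.135),(.09,.108),(.003,.02)):
    M=reg&(Z>a)&(Z<b)&(z>0);print(a,b,M.sum(),Z[M].mean(),cv2.minAreaRect(P[M][:,:2].astype(np.float32)*1000))
h=np.clip(Z*255/0.2,0,255).astype(np.uint8)
cv2.imwrite('pics/hm.png',cv2.resize(cv2.applyColorMap(h,cv2.COLORMAP_JET)[100:250,180:440],None,fx=3,fy=3,interpolation=cv2.INTER_NEAREST))
reg=np.zeros((H,W),bool);reg[180:250,190:250]=1
for a,b in((.09,.115),(.15,.2)):
    M=reg&(Z>a)&(Z<b)&(z>0);print('stand',a,b,M.sum(),Z[M].mean(),cv2.minAreaRect(P[M][:,:2].astype(np.float32)*1000))
E
```

```text
station 0.7 [304.4, 120.7, 420.4, 224.4] 8000 [0.0104 0.0966 0.1275]
((546.5013427734375, 175.6817169189453), (206.09286499023438, 324.00433349609375), 75.60774230957031)
drift_grip 0.66 [211.6, 200.1, 225.8, 219.8] 252 [0.1132 0.172  0.1761]
((463.8218994140625, 358.57568359375), (184.37838745117188, 25.78388214111328), 60.51103591918945)
stand_mouth 0.93 [202.0, 197.0, 242.0, 233.0] 1240 [0.0302 0.1037 0.1068]
((483.15985107421875, 367.2469177246094), (207.480224609375, 85.39210510253906), 69.7658462524414)
catch 0.79 [364.5, 123.6, 379.2, 155.4] 278 [0.1348 0.1408 0.144 ]
((639.7301635742188, 157.8145751953125), (22.502368927001953, 51.479881286621094), 68.99424743652344)
0.108 0.135 3204 0.12392296993121495 ((617.7479858398438, 165.32327270507812), (177.29530334472656, 92.06871795654297), 75.3792953491211)
0.09 0.108 946 0.09676547229106826 ((566.6583251953125, 179.31793212890625), (139.99176025390625, 137.55050659179688), 33.757625579833984)
0.003 0.02 2517 0.009845642196108149 ((605.4000244140625, 165.35250854492188), (266.1504821777344, 284.6014099121094), 1.1964759826660156)
stand 0.09 0.115 1013 0.10418736469012127 ((504.24957275390625, 430.73883056640625), (64.70195770263672, 63.962684631347656), 88.89739227294922)
stand 0.15 0.2 202 0.17145126061169078 ((504.1725158691406, 430.2480773925781), (22.418664932250977, 21.890228271484375), 83.29422760009766)
```

View pics/top_crop.png

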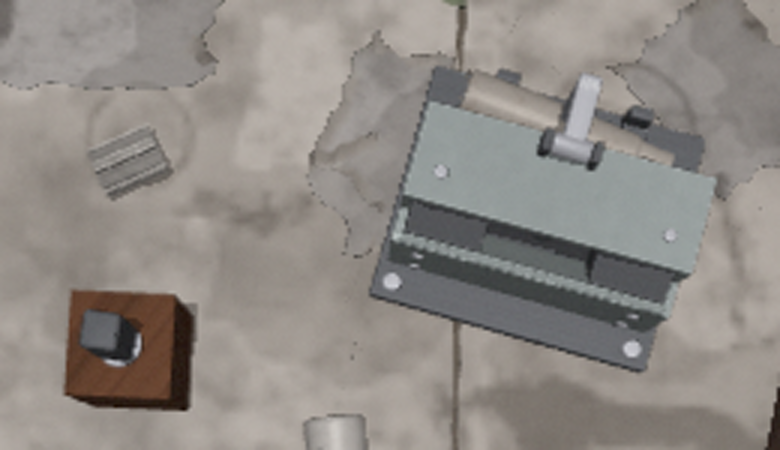

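View pics/hm.png

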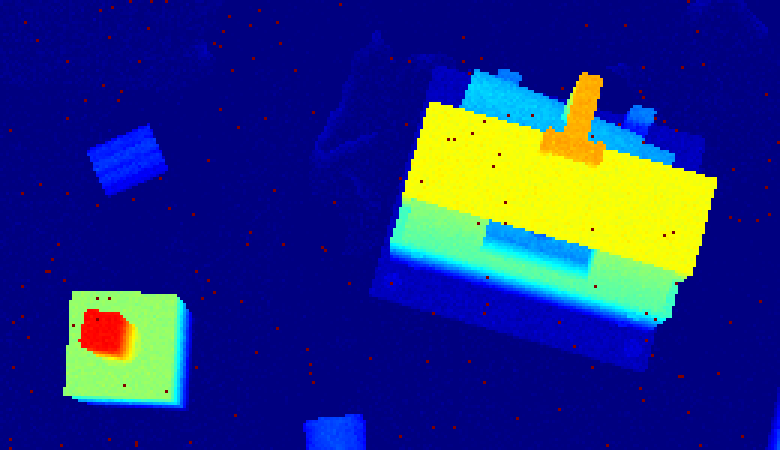

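```bash
python3 - <<'E'
from h import *
np.set_printoptions(precision=1,suppress=True,linewidth=150)
P=np.load('top.npz')['P']*1000; Z=P[:,:,2]
# roof edges: roof mask
reg=np.zeros(Z.shape,bool);reg[110:240,290:430]=1
M=reg&(Z>118)&(Z<128)
n,l,st,_=cv2.connectedComponentsWithStats(M.astype(np.uint8));k=1+st[1:,4].argmax();M=l==k
print(st[k],Z[M].mean(),cv2.minAreaRect(P[M][:,:2].astype(np.float32)))
# bottom roof boundary per column
cols=range(st[k][0]+3,st[k][0]+st[k][2]-12)
pts=np.array([P[np.where(M[:,c])[0].max(),c] for c in cols])
vx,vy,x0,y0=cv2.fitLine(pts[:,:2].astype(np.float32),cv2.DIST_HUBER,0,.01,.01).ravel()
yaw=np.degrees(np.arctan2(-vx,vy)) if vy>0 else np.degrees(np.arctan2(vx,-vy))
print('yaw from front edge',yaw,x0,y0)
a=np.radians(yaw);ex=np.array([np.cos(a),np.sin(a)]);ey=np.array([-np.sin(a),np.cos(a)])
print('front edge x (stn dir)',np.dot([x0,y0],ex))
q=P[M][:,:2]@np.c_[ex,ey];print('roof ext x',np.percentile(q[:,0],[.3,99.7]),'y',np.percentile(q[:,1],[.3,99.7]))
# slot floor
F=reg&(Z>50)&(Z<68); n,l,st,_=cv2.connectedComponentsWithStats(F.astype(np.uint8))
for k in range(1,n):
    if st[k,4]>40:
        m=l==k;q=P[m][:,:2]@np.c_[ex,ey];print('floor?',st[k],Z[m].mean(),'x',np.percentile(q[:,0],[1,50,99]),'y',np.percentile(q[:,1],[1,50,99]))
# ends/front wall top
for a_,b_ in((92,99),(98,104)):
    T=reg&(Z>a_)&(Z<b_);q=P[T][:,:2]@np.c_[ex,ey];print(a_,b_,T.sum(),'x',np.percentile(q[:,0],[1,50,99]),'y',np.percentile(q[:,1],[1,50,99]))
# base plate
B=reg&(Z>4)&(Z<14)
q=P[B]; q2=q[:,:2]@np.c_[ex,ey]; s=(q2[:,0]>450)&(q2[:,0]<720)
print('base',np.percentile(q2[s],[1,99],axis=0))
E
```

```text
[ 314  134  105   58 3166] 123.93547198260114 ((602.7318725585938, 169.2386932373047), (177.2976837158203, 61.044708251953125), 75.38587188720703)
yaw from front edge -14.609019 576.22894 185.22374
front edge x (stn dir) 510.88174
roof ext x [510.5 570.4] y [228.3 403.9]
floor? [333 123  36  21 407] 62.5490417517166 x [588.8 599.9 617.6] y [320.9 355.6 384.7]
floor? [376 139  29  16 193] 58.079438758173055 x [589.3 596.6 607.2] y [246.6 278.8 301.8]
floor? [341 173  36  17 256] 57.59319316817474 x [508.  517.3 524.3] y [282.2 314.9 348.2]
floor? [310 182  91  27 161] 59.38615624683947 x [487.  488.8 489.4] y [229.5 316.5 402.4]
92 99 567 x [489.4 496.4 512.4] y [234.3 309.8 397.4]
98 104 333 x [498.1 508.2 514.2] y [233.5 350.3 397.4]
base [[463.5 220.5]
 [672.  466.2]]
```

```bash
cat >> h.py <<'E'
def rotdown(head,lean=0,lh=-14.6):
    # tool x heading head deg, z down, then lean tool z toward heading lh by lean deg
    h=np.radians(head); x=np.array([np.cos(h),np.sin(h),0]);z=np.array([0,0,-1.]);y=np.cross(z,x)
    Rm=R.from_matrix(np.c_[x,y,z])
    l=np.radians(lh); ax=np.cross([0,0,-1.],[np.cos(l),np.sin(l),0])
    return R.from_rotvec(ax*np.radians(lean))*Rm
def rel(pos,Rt):
    s=readout.state();R0=R.from_rotvec(s['eef_rot'])
    dp=R0.inv().apply(np.array(pos)-s['position']);rv=(R0.inv()*Rt).as_rotvec()
    n=max(np.abs(dp).max()/.0625,np.linalg.norm(dp)/.0625,np.linalg.norm(rv)/.186)
    print('pos',s['position'].round(4),'t',s['t'],'F',s['ft_force'].round(1),'gap',round(s['finger_gap'],4));print('dp',dp.round(4),'rot',rv.round(3),'rows',round(n,2))
E
python3 -c "
from h import *
rel([.504,.430,.215],rotdown(83))"
```

```text
pos [0.2729 0.5623 0.2313] t 1.35 F [-0.1  0.3 -0. ] gap 0.0854
dp [-0.0181  0.2657  0.0163] rot [-0.   -0.   -0.33] rows 4.27
```

Call:
{"api": "jog_arm", "payload": {"moves": [{"rot": [0,0,0],"dp": [-0.0045,0.06,0.003],"claw": 1},{"rot": [0,0,0],"dp": [-0.0045,0.06,0.003],"claw": 1},{"rot": [0,0,-0.16],"dp": [0,0,0],"claw": 1},{"rot": [0,0,-0.16],"dp": [0,0,0],"claw": 1}]}}

```text
t: 1.85
position: [0.38, 0.5007, 0.2252]
eef_rot: [-2.353, -2.081, -0.002]
ft_force: [-0.2, -0.7, -0.2]
finger_gap: 0.0851
```

```bash
python3 -c "
from h import *
rel([.504,.430,.215],rotdown(83))"
```

```text
pos [0.38   0.5007 0.2252] t 1.85 F [-0.2 -0.7 -0.2] gap 0.0851
dp [-0.0551  0.1317  0.0102] rot [ 0.    -0.001  0.   ] rows 2.29
```

Call:
{"api": "jog_arm", "payload": {"moves": [{"rot": [0,0,0],"dp": [-0.0185,0.044,0.003],"claw": 1},{"rot": [0,0,0],"dp": [-0.0185,0.044,0.003],"claw": 1},{"rot": [0,0,0],"dp": [-0.0185,0.044,0.003],"claw": 1},{"rot": [0,0,0],"dp": [0,0,0],"claw": 1}]}}

```text
t: 2.35
position: [0.5081, 0.4282, 0.2161]
eef_rot: [-2.348, -2.086, -0.003]
ft_force: [-1.3, 0.5, 0.4]
finger_gap: 0.0854
```

```bash
python3 -c "
from h import *
p=viewer.camera('top');save(p,'t1');p=viewer.camera('side');
cv2.imwrite('pics/s1.png',cv2.resize(p['pixels'][120:320,200:400,::-1],None,fx=3,fy=3))
rel([.504,.430,.1235],rotdown(83))"
```

```text
pos [0.5057 0.4297 0.2163] t 2.45 F [-1.2  0.4 -0.8] gap 0.0855
dp [-0.0002 -0.0017  0.0928] rot [-0.    -0.002  0.006] rows 1.48
```

View pics/s1.png

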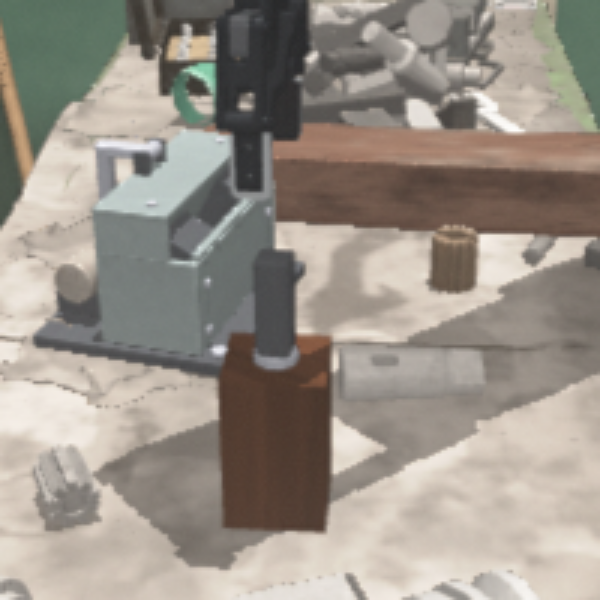

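View pics/t1.png

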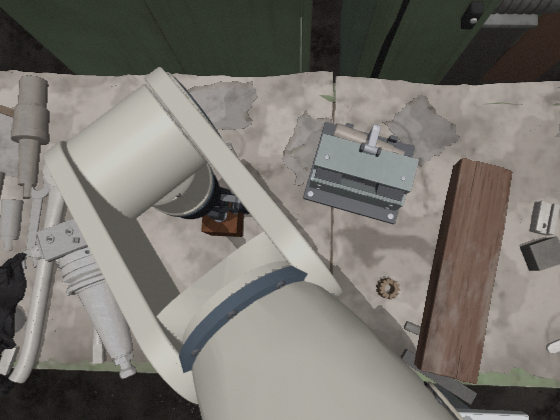

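```bash
python3 -c "
from h import *
p=viewer.camera('side')
f=lambda X:[round(3*(a-b)) for a,b in zip(proj(p,X)[::-1],(200,120))]
print(f([.504,.430,.174]),f([.504,.43,.104]),f([.5057,.43+.05,.225]),f([.5057,.43,.225]),f([.504-.032,.43+.032,.104]),f([.504+.032,.43+.032,.104]))
z=p['range_z'];print(z[120+165//3,200+250//3],unproj(p,120+165//3,200+250//3),unproj(p,120+300//3,200+275//3))
for c in range(200+215//3,200+300//3,2): print(c,unproj(p,120+300//3,c).round(3),unproj(p,120+170//3,c).round(3))
"
```

```text
[273, 251] [276, 355] [262, 205] [269, 170] [326, 383] [218, 381]
0.6987351 [0.51122218 0.48752989 0.25075683] [0.50385851 0.4416856  0.14785837]
271 [0.566 0.239 0.043] [0.571 0.167 0.122]
273 [0.563 0.228 0.037] [0.568 0.161 0.12 ]
275 [0.561 0.21  0.028] [0.567 0.123 0.105]
277 [0.557 0.201 0.023] [0.563 0.117 0.103]
279 [0.554 0.19  0.018] [0.518 0.484 0.248]
281 [0.55  0.175 0.011] [0.515 0.486 0.249]
283 [0.545 0.174 0.01 ] [0.511 0.488 0.249]
285 [0.515 0.441 0.147] [0.508 0.487 0.249]
287 [0.511 0.44  0.147] [0.505 0.487 0.249]
289 [0.508 0.44  0.147] [0.502 0.481 0.247]
291 [0.504 0.442 0.148] [0.5   0.476 0.245]
293 [0.5   0.444 0.149] [0.531 0.008 0.06 ]
295 [0.497 0.44  0.147] [0.526 0.004 0.059]
297 [0.494 0.435 0.145] [0.521 0.004 0.059]
299 [ 0.508  0.15  -0.002] [0.515 0.003 0.058]
```

Call:
{"api": "jog_arm", "payload": {"moves": [{"rot": [0,0,0.005],"dp": [0,-0.0015,0.045],"claw": 1},{"rot": [0,0,0],"dp": [0,0,0.04],"claw": 1},{"rot": [0,0,0],"dp": [0,0,0.008],"claw": 1},{"rot": [0,0,0],"dp": [0,0,0],"claw": 1}]}}

```text
t: 3.0
position: [0.5008, 0.435, 0.1242]
eef_rot: [-2.344, -2.088, -0.009]
ft_force: [-0.2, -0.2, 0.8]
finger_gap: 0.0858
```

```bash
python3 -c "
from h import *
rel([.504,.430,.1235],rotdown(83))"
```

```text
pos [0.5008 0.435  0.1242] t 3.0 F [-0.2 -0.2  0.8] gap 0.0858
dp [-0.0046  0.0038  0.0007] rot [ 0.002 -0.006  0.007] rows 0.1
```

Call:
{"api": "jog_arm", "payload": {"moves": [{"rot": [0,0,0.005],"dp": [-0.004,0.0035,0.0],"claw": 1},{"rot": [0,0,0],"dp": [0,0,0],"claw": 1}]}}

```text
t: 3.25
position: [0.5048, 0.4318, 0.1272]
eef_rot: [-2.349, -2.083, -0.015]
ft_force: [-0.3, 0.7, 0.7]
finger_gap: 0.0853
```

```bash
python3 -c "
from h import *
rel([.504,.430,.1235],rotdown(83))"
```

```text
pos [0.5048 0.4318 0.1272] t 3.25 F [-0.3  0.7  0.7] gap 0.0853
dp [-0.0019 -0.0006  0.0037] rot [ 0.004 -0.009  0.002] rows 0.07
```

Call:
{"api": "jog_arm", "payload": {"moves": [{"rot": [0.004,-0.008,0],"dp": [-0.001,-0.0005,0.002],"claw": 1},{"rot": [0,0,0],"dp": [0,0,0],"claw": -1},{"rot": [0,0,0],"dp": [0,0,0],"claw": -1},{"rot": [0,0,0],"dp": [0,0,0],"claw": -1},{"rot": [0,0,0],"dp": [0,0,0],"claw": -1},{"rot": [0,0,0],"dp": [0,0,0],"claw": -1}]}}

```text
t: 4.0
position: [0.505, 0.4311, 0.1269]
eef_rot: [2.351, 2.083, 0.004]
ft_force: [0.3, -0.9, 1.4]
finger_gap: 0.0213
```

```bash
python3 -c "
from h import *
for i in range(3):
  rel([.504,.430,.1235],rotdown(83)); viewer.camera('side')"
```

```text
pos [0.505  0.4311 0.1269] t 4.0 F [ 0.3 -0.9  1.4] gap 0.0213
dp [-0.0012 -0.0008  0.0033] rot [ 0.002 -0.002  0.002] rows 0.06
pos [0.505  0.4311 0.1269] t 4.05 F [ 0.2 -0.3  0.6] gap 0.0212
dp [-0.0012 -0.0009  0.0034] rot [ 0.002 -0.002  0.001] rows 0.06
pos [0.505  0.4311 0.1269] t 4.1 F [-0.  -0.3  0.2] gap 0.0212
dp [-0.0012 -0.0009  0.0034] rot [ 0.002 -0.002  0.001] rows 0.06
```

Call:
{"api": "jog_arm", "payload": {"moves": [{"rot": [0,0,0],"dp": [0,0,-0.02],"claw": -1},{"rot": [0,0,0],"dp": [0,0,-0.04],"claw": -1},{"rot": [0,0,0],"dp": [0,0,-0.04],"claw": -1},{"rot": [0,0,0],"dp": [0,0,-0.04],"claw": -1},{"rot": [0,0,0],"dp": [0,0,-0.02],"claw": -1},{"rot": [0,0,0],"dp": [0,0,0],"claw": -1}]}}

```text
t: 4.9
position: [0.5043, 0.4307, 0.2975]
eef_rot: [-2.351, -2.084, -0.007]
ft_force: [0.1, 0.4, -2.1]
finger_gap: 0.0211
```

```bash
cat >> h.py <<'E'
YAW=np.radians(-14.6)
ORG=np.array([.5896,.1725,0])
TIP=np.array([0,-.0005,.123])
RS=R.from_euler('z',YAW); RC=RS*R.from_euler('y',-np.radians(27))
CH=ORG+np.array([0,0,.06])
def tipnow():
    s=readout.state();T=R.from_rotvec(s['eef_rot']);w=s['position']+T.apply(TIP)
    c=RC.inv().apply(w-CH);f=RC.inv().apply(s['ft_force'])
    print('t',s['t'],'tip ch mm',(c*1000).round(1),'F ch',f.round(1),'gap',round(s['finger_gap'],4),'lean',round(np.degrees(np.arccos(-T.as_matrix()[2,2])),1));return c
def gotip(x,y,z,lean=27,head=75.4):
    Rt=rotdown(head,lean); w=CH+RC.apply(np.array([x,y,z])/1000)
    rel(w-Rt.apply(TIP),Rt)
E
python3 -c "
from h import *
tipnow();gotip(0,0,80);gotip(0,100,100)
p=viewer.camera('side');cv2.imwrite('pics/s2.png',cv2.resize(p['pixels'][60:320,180:440,::-1],None,fx=2,fy=2))"
```

```text
t 4.9 tip ch mm [-79.8 228.7 169.1] F ch [-1.   0.4 -1.9] gap 0.0211 lean 0.2
pos [0.5043 0.4307 0.2975] t 4.9 F [ 0.1  0.4 -2.1] gap 0.0211
dp [-0.2339  0.0247  0.0557] rot [-0.468 -0.035  0.131] rows 3.87
pos [0.5043 0.4307 0.2975] t 4.9 F [ 0.1  0.4 -2.1] gap 0.0211
dp [-0.1336  0.0291  0.0382] rot [-0.468 -0.035  0.131] rows 2.62
```

View pics/s2.png

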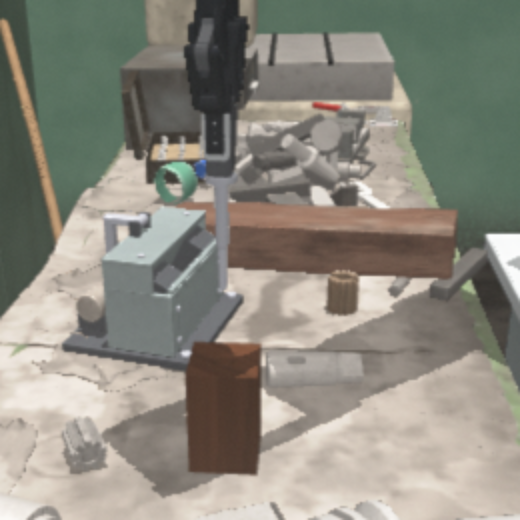

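Call:
{"api": "jog_arm", "payload": {"moves": [{"rot": [-0.156,-0.012,0.044],"dp": [0,0,0],"claw": -1},{"rot": [-0.156,-0.012,0.044],"dp": [0,0,0],"claw": -1},{"rot": [-0.156,-0.012,0.044],"dp": [0,0,0],"claw": -1},{"rot": [0,0,0],"dp": [0,0,0],"claw": -1}]}}

```text
t: 5.45
position: [0.5028, 0.4282, 0.2914]
eef_rot: [2.163, 1.666, 0.401]
ft_force: [-1.4, 0.8, -2.1]
finger_gap: 0.0214
```

```bash
python3 -c "
from h import *
tipnow();gotip(0,0,90);gotip(0,100,100)"
```

```text
t 5.45 tip ch mm [-26.8 224.7 150.6] F ch [-2.3  0.5 -1.1] gap 0.0214 lean 27.5
pos [0.5028 0.4282 0.2914] t 5.45 F [-1.4  0.8 -2.1] gap 0.0214
dp [-0.2251  0.0276  0.0624] rot [ 0.008  0.007 -0.002] rows 3.76
pos [0.5028 0.4282 0.2914] t 5.45 F [-1.4  0.8 -2.1] gap 0.0214
dp [-0.1252  0.0275  0.0517] rot [ 0.008  0.007 -0.002] rows 2.21
```

Call:
{"api": "jog_arm", "payload": {"moves": [{"rot": [0.008,0.007,0],"dp": [-0.045,0.0055,0.0085],"claw": -1},{"rot": [0,0,0],"dp": [-0.045,0.0055,0.0085],"claw": -1},{"rot": [0,0,0],"dp": [-0.045,0.0055,0.0085],"claw": -1},{"rot": [0,0,0],"dp": [-0.045,0.0055,0.0085],"claw": -1},{"rot": [0,0,0],"dp": [-0.045,0.0055,0.0085],"claw": -1},{"rot": [0,0,0],"dp": [0,0,0],"claw": -1}]}}

```text
t: 6.2
position: [0.4873, 0.1922, 0.2622]
eef_rot: [2.176, 1.691, 0.384]
ft_force: [0.3, 0.3, -1.3]
finger_gap: 0.0215
```

```bash
python3 -c "
from h import *
tipnow();gotip(0,0,80)
p=viewer.camera('side');cv2.imwrite('pics/s3.png',cv2.resize(p['pixels'][60:280,200:400,::-1],None,fx=3,fy=3,interpolation=cv2.INTER_CUBIC))
for m in viewer.mark_of(p,'drift_tip'): print(m)
p=viewer.camera('top');cv2.imwrite('pics/t3.png',cv2.resize(p['pixels'][100:300,280:480,::-1],None,fx=3,fy=3,interpolation=cv2.INTER_CUBIC))"
```

```text
t 6.2 tip ch mm [ -3.7  -7.  104.4] F ch [-0.4  0.3 -1.3] gap 0.0215 lean 25.9
pos [0.4873 0.1922 0.2622] t 6.2 F [ 0.3  0.3 -1.3] gap 0.0215
dp [0.0068 0.0019 0.0243] rot [-0.019  0.002  0.006] rows 0.4
{'pixel': [166.6, 283.4], 'p': 0.56}
```

View pics/s3.png

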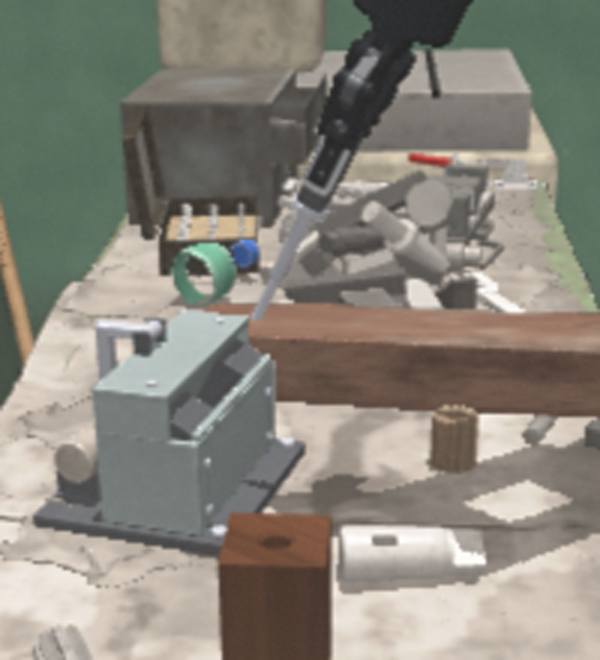

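View pics/t3.png

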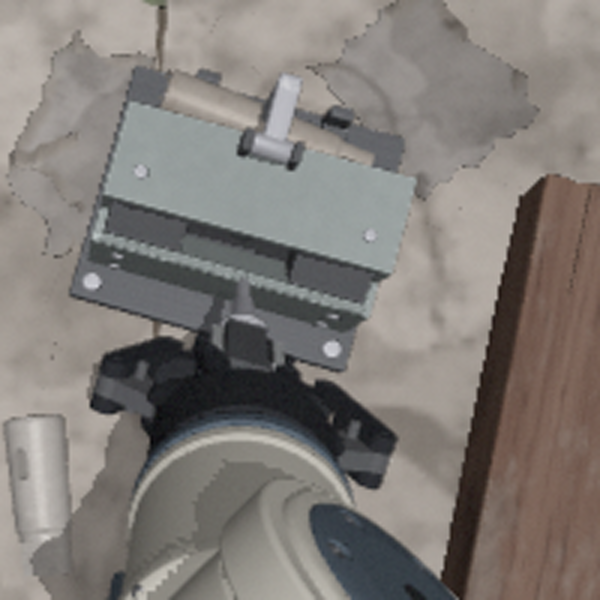

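```bash
python3 -c "
from h import *
s=viewer.camera('side');p=viewer.camera('top')
c=tipnow(); w=CH+RC.apply(c); print(w, proj(s,w),proj(p,w))
def tri(A,a,B,b):
    def PM(q):
        Rm,t,K=cam(q);return K@np.c_[Rm,t]
    X=cv2.triangulatePoints(PM(A),PM(B),np.array(a[::-1],float),np.array(b[::-1],float)).ravel();return X[:3]/X[3]
X=tri(s,(166,286),p,(193.3,361.7));print('tri',X,proj(s,X),proj(p,X),RC.inv().apply(X-CH)*1000)
print('bore side',atz(s,241,291.7,.104))
for m in viewer.mark_of(s,'stand_mouth')[:2]: print(m,atz(s,*m['pixel'],.104))
for m in viewer.mark_of(p,'stand_mouth')[:2]: print(m,atz(p,*m['pixel'],.104))
for m in viewer.mark_of(p,'drift_tip')[:2]: print(m)
a=p['pixels'][190:245,195:255,::-1];b=s['pixels'][225:255,260:325,::-1]
cv2.imwrite('pics/b.png',np.vstack([cv2.resize(a,(480,440),interpolation=1),cv2.resize(b,(480,222),interpolation=1)]))
"
```

```text
t 6.45 tip ch mm [ -2.6  -2.  105.2] F ch [-0.3  0.5 -1.5] gap 0.0214 lean 26.1
[0.54063517 0.18315623 0.1525402 ] (np.float64(166.44249562553378), np.float64(283.07465688183373)) (np.float64(193.4393816279696), np.float64(360.12456900973456))
tri [0.53774634 0.18051695 0.15321357] (np.float64(165.77442572094478), np.float64(284.4208472416097)) (np.float64(195.08690958295736), np.float64(361.7146979176648)) [ -4.19255113  -5.31263954 106.75224479]
bore side [0.50358948 0.43935956 0.104     ]
{'pixel': [240.1, 290.5], 'p': 0.76} [0.50599907 0.43618506 0.104     ]
{'pixel': [113.4, 309.9], 'p': 0.61} [ 0.50296456 -0.52451944  0.104     ]
{'pixel': [215.6, 218.7], 'p': 0.59} [0.50176907 0.43223519 0.104     ]
{'pixel': [194.2, 361.9], 'p': 0.57}
```

View pics/b.png

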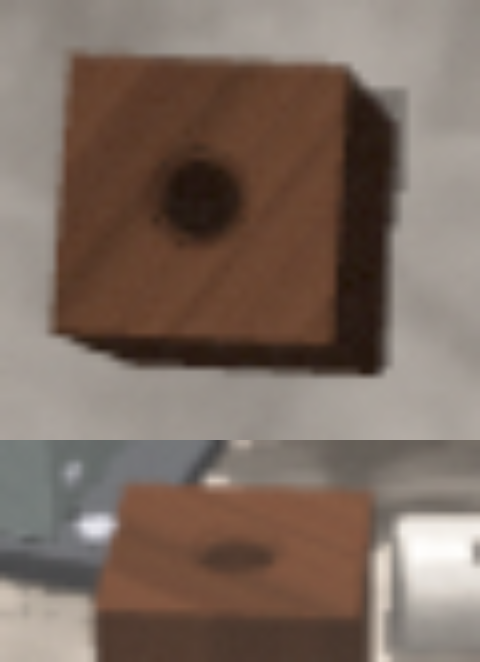

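```bash
python3 -c "
from h import *
p=viewer.camera('top');print(atz(p,214.75,220,.104));gotip(0,0,60)"
```

```text
[0.50338008 0.42993451 0.104     ]
pos [0.4881 0.1963 0.2629] t 6.65 F [ 0.3  0.3 -1.6] gap 0.0216
dp [0.0025 0.0019 0.0451] rot [-0.016 -0.001  0.009] rows 0.72
```

Call:
{"api": "jog_arm", "payload": {"moves": [{"rot": [-0.015,0,0.008],"dp": [0.0025,0.002,0.01],"claw": -1},{"rot": [0,0,0],"dp": [0,0,0.015],"claw": -1},{"rot": [0,0,0],"dp": [0,0,0.015],"claw": -1},{"rot": [0,0,0],"dp": [0,0,0],"claw": -1}]}}

```text
t: 7.15
position: [0.5086, 0.195, 0.2258]
eef_rot: [2.167, 1.682, 0.402]
ft_force: [-0.3, 0.1, -1.9]
finger_gap: 0.0212
```

```bash
python3 -c "
from h import *
tipnow();gotip(0,0,50);
p=viewer.camera('side');cv2.imwrite('pics/s4.png',cv2.resize(p['pixels'][60:280,200:400,::-1],None,fx=3,fy=3,interpolation=cv2.INTER_CUBIC))
p=viewer.camera('top');cv2.imwrite('pics/t4.png',cv2.resize(p['pixels'][100:300,280:480,::-1],None,fx=3,fy=3,interpolation=cv2.INTER_CUBIC))
tipnow()"
```

```text
t 7.15 tip ch mm [-0.3  1.6 62.9] F ch [-1.1  0.1 -1.5] gap 0.0212 lean 26.9
pos [0.5086 0.195  0.2258] t 7.15 F [-0.3  0.1 -1.9] gap 0.0212
dp [-0.0014  0.0002  0.0129] rot [-0.002 -0.002  0.004] rows 0.21
t 7.25 tip ch mm [ 0.5  2.2 64. ] F ch [-0.4  0.2 -1.5] gap 0.0211 lean 27.0
```

View pics/s4.png

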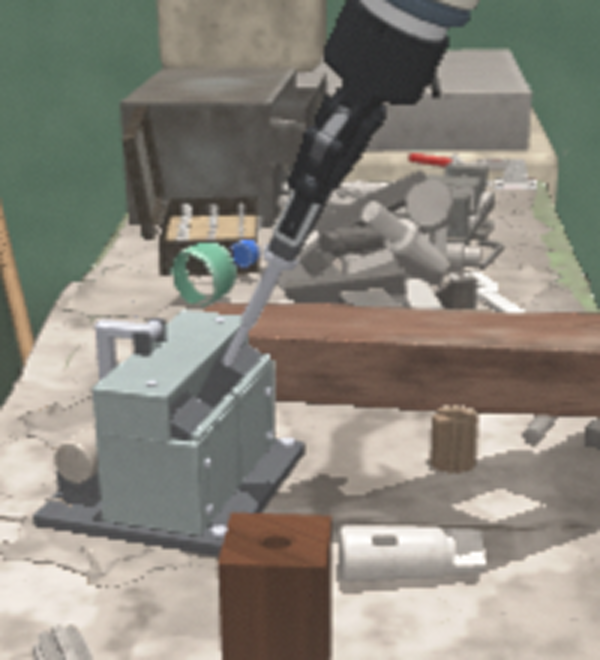

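View pics/t4.png

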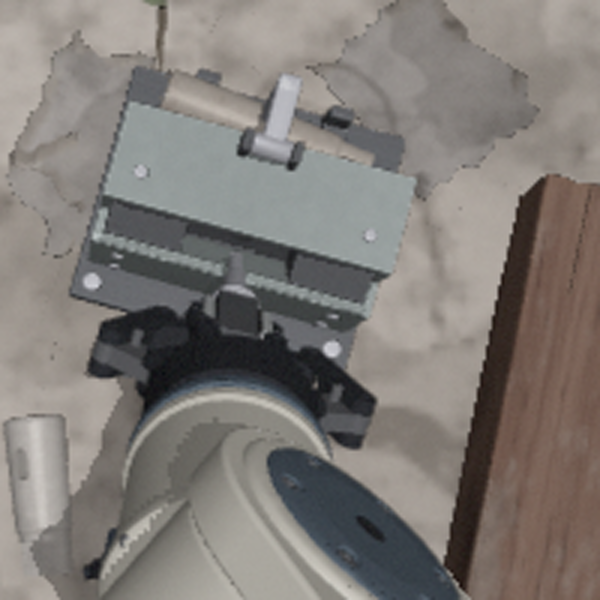

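Call:
{"api": "jog_arm", "payload": {"moves": [{"rot": [0,0,0],"dp": [-0.001,0,0.013],"claw": -1},{"rot": [0,0,0],"dp": [0,0,0.013],"claw": -1},{"rot": [0,0,0],"dp": [0,0,0.013],"claw": -1},{"rot": [0,0,0],"dp": [0,0,0.008],"claw": -1},{"rot": [0,0,0],"dp": [0,0,0],"claw": -1}]}}

```text
t: 7.88
position: [0.5309, 0.1888, 0.1825]
eef_rot: [2.167, 1.681, 0.405]
ft_force: [-1.0, 1.2, -0.7]
finger_gap: 0.0215
```

```bash
python3 -c "
from h import *
tipnow();gotip(0,0,5)"
```

```text
t 7.875 tip ch mm [ 0.8  1.4 13.8] F ch [-1.5  0.9  0. ] gap 0.0215 lean 27.0
pos [0.5309 0.1888 0.1825] t 7.875 F [-1.   1.2 -0.7] gap 0.0215
dp [-0.001  -0.0008  0.0088] rot [-0.    -0.003  0.003] rows 0.14
```

Call:
{"api": "jog_arm", "payload": {"moves": [{"rot": [0,0,0],"dp": [-0.001,0.004,0],"claw": -1},{"rot": [0,0,0],"dp": [0,0.003,0],"claw": -1},{"rot": [0,0,0],"dp": [0,0.002,0],"claw": -1}]}}

```text
t: 8.25
position: [0.5374, 0.1855, 0.1861]
eef_rot: [2.169, 1.681, 0.403]
ft_force: [-5.5, 1.8, -3.2]
finger_gap: 0.0214
```

```bash
python3 -c "
from h import *
tipnow()"
```

```text
t 8.25 tip ch mm [ 8.5 -0.2 13.8] F ch [-6.6  0.4 -0.3] gap 0.0214 lean 26.8
```

Call:
{"api": "jog_arm", "payload": {"moves": [{"rot": [0,0,0],"dp": [0,0.002,0],"claw": -1}]}}

```text
t: 8.38
position: [0.5383, 0.1851, 0.1866]
eef_rot: [2.17, 1.681, 0.401]
ft_force: [-4.7, 2.5, -3.7]
finger_gap: 0.0213
```

```bash
python3 -c "
from h import *
tipnow()"
```

```text
t 8.375 tip ch mm [ 9.3 -0.5 13.8] F ch [-6.3  1.3 -1. ] gap 0.0213 lean 26.8
```

Call:
{"api": "jog_arm", "payload": {"moves": [{"rot": [0,0,0],"dp": [0,0.002,0],"claw": -1}]}}

```text
t: 8.5
position: [0.5391, 0.1847, 0.187]
eef_rot: [2.172, 1.682, 0.4]
ft_force: [-5.5, 3.9, -3.9]
finger_gap: 0.0212
```

```bash
python3 -c "
from h import *
tipnow()"
```

```text
t 8.5 tip ch mm [10.2 -0.7 13.8] F ch [-7.3  2.4 -0.6] gap 0.0212 lean 26.7
```

Call:
{"api": "jog_arm", "payload": {"moves": [{"rot": [0,0,0],"dp": [0,-0.009,0],"claw": -1},{"rot": [0,0,0],"dp": [0.0,0,0.005],"claw": -1},{"rot": [0,0,0],"dp": [0,0,0.005],"claw": -1}]}}

```text
t: 8.88
position: [0.5366, 0.1863, 0.1749]
eef_rot: [2.17, 1.681, 0.404]
ft_force: [-0.6, -0.5, -1.0]
finger_gap: 0.0213
```

```bash
python3 -c "
from h import *
tipnow();gotip(0,0,5)"
```

```text
t 8.875 tip ch mm [2.5 0.4 4.3] F ch [-0.9 -0.6 -0.7] gap 0.0213 lean 26.8
pos [0.5366 0.1863 0.1749] t 8.875 F [-0.6 -0.5 -1. ] gap 0.0213
dp [ 0.0001 -0.0029 -0.0007] rot [-0.003 -0.004  0.002] rows 0.05
```

Call:
{"api": "jog_arm", "payload": {"moves": [{"rot": [0,0,0],"dp": [0,-0.002,0.003],"claw": -1},{"rot": [0,0,0],"dp": [0.0,0,0.003],"claw": -1}]}}

```text
t: 9.12
position: [0.5379, 0.1859, 0.1681]
eef_rot: [2.169, 1.681, 0.404]
ft_force: [-0.6, -0.3, -1.7]
finger_gap: 0.0214
```

```bash
python3 -c "
from h import *
tipnow()"
```

```text
t 9.125 tip ch mm [ 0.6  0.5 -2.4] F ch [-1.2 -0.4 -1.3] gap 0.0214 lean 26.8
```

Call:
{"api": "jog_arm", "payload": {"moves": [{"rot": [0,0,0],"dp": [0.0,0,0.002],"claw": -1}]}}

```text
t: 9.25
position: [0.5389, 0.1856, 0.1661]
eef_rot: [2.169, 1.681, 0.404]
ft_force: [0.1, -0.8, -1.1]
finger_gap: 0.0214
```

```bash
python3 -c "
from h import *
tipnow()"
```

```text
t 9.25 tip ch mm [ 0.7  0.4 -4.7] F ch [-0.3 -0.8 -1.1] gap 0.0214 lean 26.8
```

Call:
{"api": "jog_arm", "payload": {"moves": [{"rot": [0,0,0],"dp": [0.0,0,0.002],"claw": -1},{"rot": [0,0,0],"dp": [0.0,0,0.002],"claw": -1}]}}

```text
t: 9.5
position: [0.5411, 0.1852, 0.1625]
eef_rot: [2.169, 1.681, 0.405]
ft_force: [0.6, -0.2, -1.0]
finger_gap: 0.0212
```

```bash
python3 -c "
from h import *
tipnow()"
```

```text
t 9.5 tip ch mm [ 1.   0.5 -8.9] F ch [ 0.1 -0.  -1.1] gap 0.0212 lean 26.9
```

Call:
{"api": "jog_arm", "payload": {"moves": [{"rot": [0,0,0],"dp": [0.0,0,0.002],"claw": -1},{"rot": [0,0,0],"dp": [0.0,0,0.002],"claw": -1}]}}

```text
t: 9.75
position: [0.543, 0.1847, 0.1588]
eef_rot: [2.169, 1.681, 0.405]
ft_force: [0.9, 0.1, -1.8]
finger_gap: 0.0216
```

```bash
python3 -c "
from h import *
tipnow()"
```

```text
t 9.75 tip ch mm [  1.1   0.6 -13.1] F ch [-0.   0.3 -2. ] gap 0.0216 lean 26.9
```

Call:
{"api": "jog_arm", "payload": {"moves": [{"rot": [0,0,0],"dp": [0.0,-0.0005,0.003],"claw": -1},{"rot": [0,0,0],"dp": [0.0,0,0.003],"claw": -1}]}}

```text
t: 10.0
position: [0.5456, 0.1842, 0.1537]
eef_rot: [2.169, 1.68, 0.406]
ft_force: [-4.7, -1.3, 5.8]
finger_gap: 0.0217
```

```bash
python3 -c "
from h import *
tipnow()"
```

```text
t 10.0 tip ch mm [  1.3   0.8 -18.8] F ch [-1.1 -2.4  7.1] gap 0.0217 lean 26.9
```

Call:
{"api": "jog_arm", "payload": {"moves": [{"rot": [0,0,0],"dp": [0.0,-0.0005,0.003],"claw": -1},{"rot": [0,0,0],"dp": [0.0,0,0.003],"claw": -1}]}}

```text
t: 10.25
position: [0.548, 0.1836, 0.1486]
eef_rot: [2.168, 1.68, 0.407]
ft_force: [-4.1, -1.0, 4.7]
finger_gap: 0.0213
```

```bash
python3 -c "
from h import *
tipnow()
p=viewer.camera('side');cv2.imwrite('pics/s5.png',cv2.resize(p['pixels'][60:280,200:400,::-1],None,fx=3,fy=3,interpolation=cv2.INTER_CUBIC))"
```

```text
t 10.25 tip ch mm [  1.3   0.8 -24.5] F ch [-1.2 -2.   5.9] gap 0.0213 lean 27.0
```

View pics/s5.png

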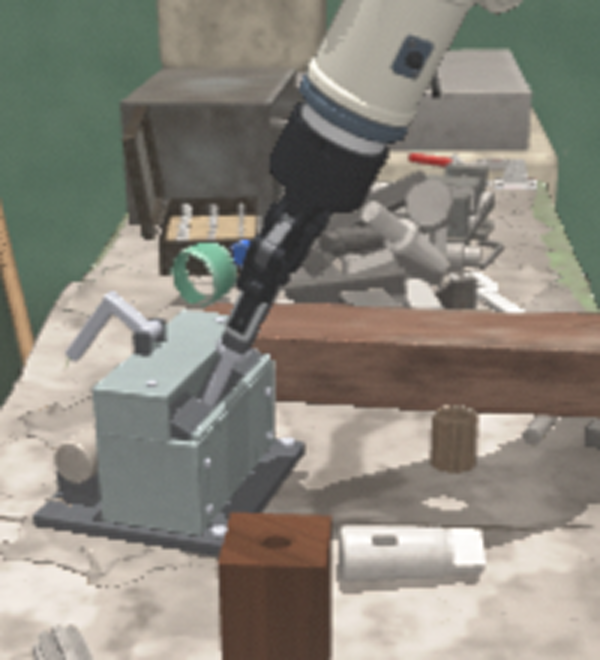

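The catch is rising (arm at ~(110,320) of the crop, about half way). Pressing on.

Call:
{"api": "jog_arm", "payload": {"moves": [{"rot": [0,0,0],"dp": [0.0,-0.0005,0.003],"claw": -1},{"rot": [0,0,0],"dp": [0.0,0,0.003],"claw": -1}]}}

```text
t: 10.55
position: [0.5505, 0.183, 0.1434]
eef_rot: [2.168, 1.679, 0.407]
ft_force: [-10.4, 0.6, 18.8]
finger_gap: 0.021
```

```bash
python3 -c "
from h import *
tipnow()"
```

```text
t 10.55 tip ch mm [  1.3   0.8 -30.3] F ch [-0.6 -2.1 21.4] gap 0.021 lean 27.0
```

Call:
{"api": "jog_arm", "payload": {"moves": [{"rot": [0,0,0],"dp": [0.0,0,0.003],"claw": -1}]}}

```text
t: 10.68
position: [0.5526, 0.1832, 0.143]
eef_rot: [2.167, 1.677, 0.411]
ft_force: [-29.8, 2.6, 53.2]
finger_gap: 0.0214
```

```bash
python3 -c "
from h import *
tipnow()"
```

```text
t 10.675 tip ch mm [  3.2   1.7 -31.6] F ch [-2.1 -5.  60.8] gap 0.0214 lean 27.2
```

Call:
{"api": "jog_arm", "payload": {"moves": [{"rot": [0,0,0],"dp": [0.0,0,0.003],"claw": -1}]}}

```text
t: 10.8
position: [0.5547, 0.1833, 0.1435]
eef_rot: [2.165, 1.675, 0.415]
ft_force: [-27.3, 0.1, 50.3]
finger_gap: 0.021
```

```bash
python3 -c "
from h import *
tipnow()
p=viewer.camera('side');cv2.imwrite('pics/s6.png',cv2.resize(p['pixels'][60:280,200:400,::-1],None,fx=3,fy=3,interpolation=cv2.INTER_CUBIC))"
```

```text
t 10.8 tip ch mm [  5.7   2.4 -32. ] F ch [-0.8 -6.8 56.8] gap 0.021 lean 27.4
```

View pics/s6.png

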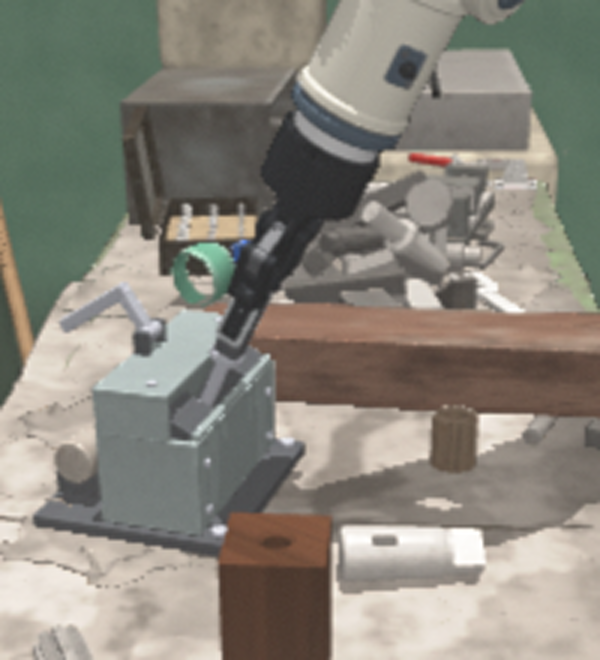

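Call:
{"api": "jog_arm", "payload": {"moves": [{"rot": [0,0,0],"dp": [-0.001,-0.002,-0.004],"claw": -1},{"rot": [0,0,0],"dp": [0,-0.002,-0.005],"claw": -1},{"rot": [0,0,0],"dp": [0,0,-0.012],"claw": -1}]}}

```text
t: 11.22
position: [0.5416, 0.185, 0.1612]
eef_rot: [2.164, 1.674, 0.415]
ft_force: [4.0, -2.7, -2.2]
finger_gap: 0.0214
```

```bash
python3 -c "
from h import *
tipnow();gotip(1,1,0)"
```

```text
t 11.225 tip ch mm [  2.2   0.7 -10.3] F ch [ 3.  -1.6 -4. ] gap 0.0214 lean 27.5
pos [0.5416 0.185  0.1612] t 11.225 F [ 4.  -2.7 -2.2] gap 0.0214
dp [ 0.001  -0.0001 -0.0103] rot [ 0.008 -0.005 -0.   ] rows 0.17
```

Call:
{"api": "jog_arm", "payload": {"moves": [{"rot": [0.008,0,0],"dp": [0,-0.001,-0.015],"claw": -1},{"rot": [0,0,0],"dp": [0,0,-0.03],"claw": -1},{"rot": [0,0,0],"dp": [0,0,-0.04],"claw": -1},{"rot": [0,0,0],"dp": [0,0,-0.04],"claw": -1},{"rot": [0,0,0],"dp": [0,0,0],"claw": -1}]}}

```text
t: 11.85
position: [0.4822, 0.1999, 0.2745]
eef_rot: [2.173, 1.682, 0.406]
ft_force: [-0.8, -0.0, -1.6]
finger_gap: 0.0211
```

```bash
python3 -c "
from h import *
tipnow();gotip(0,225,140)
s=viewer.camera('side');cv2.imwrite('pics/s7.png',cv2.resize(s['pixels'][60:280,200:400,::-1],None,fx=3,fy=3,interpolation=cv2.INTER_CUBIC))
p=viewer.camera('top');cv2.imwrite('pics/t7.png',cv2.resize(p['pixels'][100:300,280:480,::-1],None,fx=3,fy=3,interpolation=cv2.INTER_CUBIC))
c=tipnow(); w=CH+RC.apply(c); print(w, proj(s,w),proj(p,w),viewer.mark_of(s,'drift_tip'),viewer.mark_of(p,'drift_tip'))
f=lambda q,o:[round(3*(a-b)) for a,b in zip(q[::-1],o)]
print(f(proj(s,w),(200,60)),f(proj(p,w),(280,100)))
"
```

```text
t 11.85 tip ch mm [ -2.5   0.2 118.4] F ch [-1.4 -0.2 -1.1] gap 0.0211 lean 26.7
pos [0.4822 0.1999 0.2745] t 11.85 F [-0.8 -0.  -1.6] gap 0.0211
dp [ 0.2257  0.0018 -0.0202] rot [-0.005 -0.006 -0.   ] rows 3.63
t 11.95 tip ch mm [ -4.3  -1.4 115.9] F ch [-0.6 -0.4 -1.8] gap 0.0215 lean 26.6
[0.53464082 0.18532606 0.161337  ] (np.float64(163.15415849133328), np.float64(285.5086839651236)) (np.float64(196.0984205243725), np.float64(359.45446230555325)) [{'pixel': [160.1, 288.0], 'p': 0.62}] [{'pixel': [200.3, 357.2], 'p': 0.83}]
[257, 309] [238, 288]
```

View pics/s7.png

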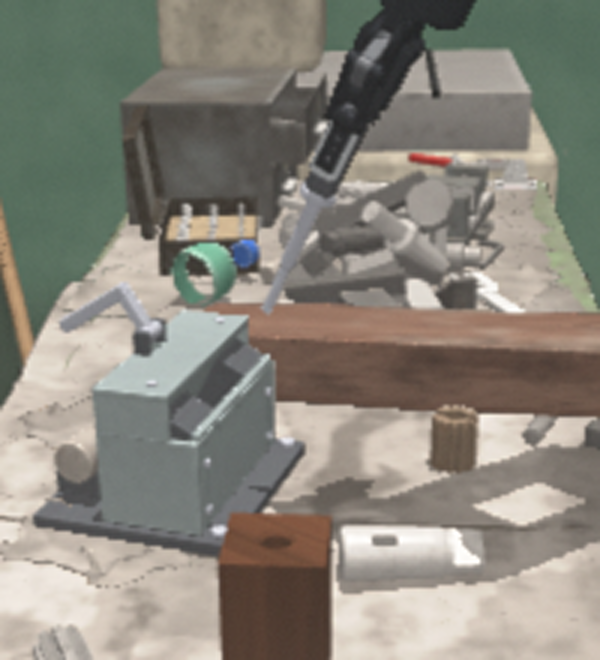

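View pics/t7.png

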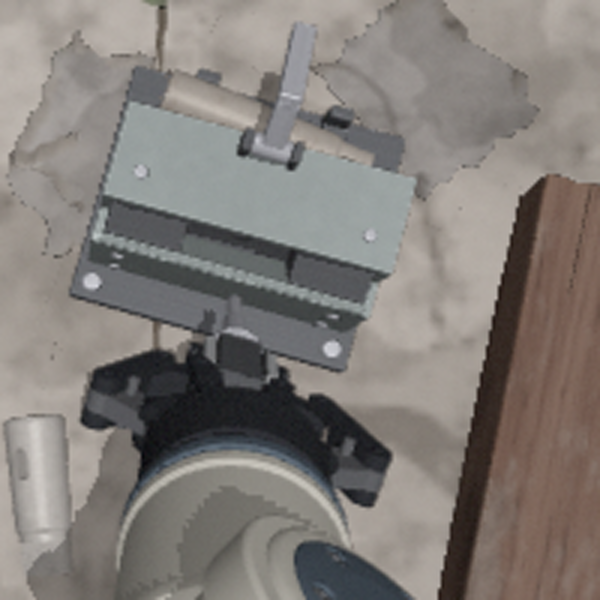

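Call:
{"api": "jog_arm", "payload": {"moves": [{"rot": [0,0,0],"dp": [0.02,0,-0.02],"claw": -1},{"rot": [0,0,0],"dp": [0.045,0,-0.01],"claw": -1},{"rot": [0,0,0],"dp": [0.05,0,0],"claw": -1},{"rot": [0,0,0],"dp": [0.05,0,0],"claw": -1},{"rot": [0.156,0.012,-0.044],"dp": [0.045,0,0],"claw": -1},{"rot": [0.156,0.012,-0.044],"dp": [0,0,0],"claw": -1},{"rot": [0.156,0.012,-0.044],"dp": [0,0,0],"claw": -1},{"rot": [0,0,0],"dp": [0,0,0],"claw": -1}]}}

```text
t: 13.05
position: [0.5227, 0.4075, 0.2792]
eef_rot: [-2.333, -2.075, 0.045]
ft_force: [0.1, 0.3, -1.1]
finger_gap: 0.0214
```

```bash
python3 -c "
from h import *
rel([.505,.4311,.275],rotdown(83))"
```

```text
pos [0.5227 0.4075 0.2792] t 13.05 F [ 0.1  0.3 -1.1] gap 0.0214
dp [ 0.0214 -0.0202  0.0047] rot [-0.033  0.009  0.005] rows 0.48
```

Call:
{"api": "jog_arm", "payload": {"moves": [{"rot": [-0.033,0.009,0.005],"dp": [0.021,-0.02,-0.003],"claw": -1},{"rot": [0,0,0],"dp": [0,0,0],"claw": -1},{"rot": [0,0,0],"dp": [0,0,0],"claw": -1}]}}

```text
t: 13.42
position: [0.505, 0.4288, 0.2776]
eef_rot: [2.353, 2.072, -0.005]
ft_force: [-0.6, -0.1, -1.3]
finger_gap: 0.0216
```

```bash
python3 -c "
from h import *
rel([.505,.4311,.275],rotdown(83))
s=viewer.camera('side')
cv2.imwrite('pics/s8.png',cv2.resize(s['pixels'][100:280,230:360,::-1],None,fx=3.3,fy=3.3,interpolation=cv2.INTER_CUBIC))
p=viewer.camera('top');cv2.imwrite('pics/t8.png',cv2.resize(p['pixels'][140:280,150:290,::-1],None,fx=4,fy=4,interpolation=cv2.INTER_CUBIC))
z=s['range_z']
# shank/tip points: near y~.43
Rm,t,K=cam(s);cc,rr=np.meshgrid(np.arange(560),np.arange(420))
P=(np.stack([(cc-K[0,2])/K[0,0]*z,(rr-K[1,2])/K[1,1]*z,z],-1)-t)@Rm
m=(np.abs(P[...,0]-.505)<.03)&(np.abs(P[...,1]-.431)<.03)&(P[...,2]>.12)&(P[...,2]<.27)
for r in range(100,260,3):
    k=m[r]
    if k.sum()>1: print(r,k.sum(),np.where(k)[0][[0,-1]],P[r][k].mean(0).round(4))
print(viewer.mark_of(s,'drift_tip'))
"
```

```text
pos [0.505  0.4288 0.2776] t 13.425 F [-0.6 -0.1 -1.3] gap 0.0216
dp [ 0.0023 -0.0003  0.0026] rot [ 0.003  0.007 -0.005] rows 0.06
154 12 [284 298] [0.5016 0.4384 0.2689]
157 16 [284 299] [0.501  0.4384 0.2637]
160 16 [284 299] [0.501  0.4407 0.2592]
163 8 [287 294] [0.5027 0.4418 0.2543]
166 7 [289 295] [0.5008 0.4351 0.2466]
169 7 [289 295] [0.5009 0.4342 0.2409]
172 7 [289 295] [0.501  0.4343 0.2355]
175 7 [289 295] [0.5012 0.4339 0.2299]
178 6 [290 295] [0.5004 0.4339 0.2244]
181 7 [290 296] [0.4996 0.4338 0.2188]
184 7 [290 296] [0.4997 0.4345 0.2136]
187 7 [290 296] [0.4998 0.4341 0.2078]
190 7 [290 296] [0.5    0.4323 0.2014]
193 5 [291 295] [0.5001 0.4325 0.1959]
196 4 [292 295] [0.4995 0.4311 0.1895]
199 5 [292 296] [0.4986 0.4322 0.1843]
202 5 [292 296] [0.4987 0.4325 0.1786]
205 5 [292 296] [0.4988 0.4326 0.1729]
208 4 [293 296] [0.4978 0.4342 0.1678]
211 4 [293 296] [0.4981 0.4321 0.1609]
[{'pixel': [212.7, 294.4], 'p': 0.6}]
```

View pics/s8.png

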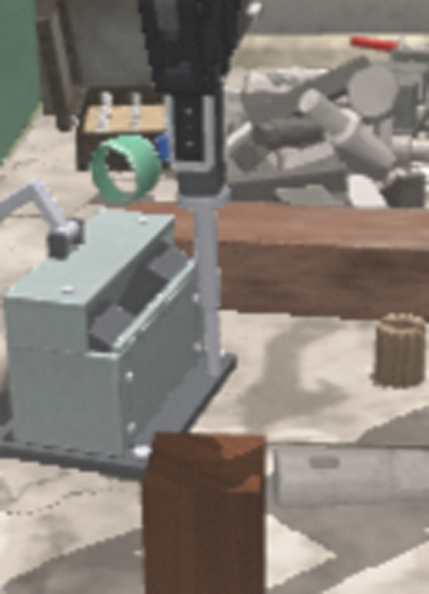

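Call:
{"api": "jog_arm", "payload": {"moves": [{"rot": [-0.045,0.005,0],"dp": [0.001,0,0.02],"claw": -1},{"rot": [0,0,0],"dp": [0,0,0.015],"claw": -1},{"rot": [0,0,0],"dp": [0,0,0],"claw": -1}]}}

```text
t: 13.95
position: [0.5073, 0.4291, 0.2428]
eef_rot: [2.331, 2.05, 0.05]
ft_force: [0.5, 0.2, -1.2]
finger_gap: 0.0214
```

```bash
cat > meas.py <<'E'
from h import *
rel([.505,.4311,.125],rotdown(83))
s=viewer.camera('side')
z=s['range_z']
Rm,t,K=cam(s);cc,rr=np.meshgrid(np.arange(560),np.arange(420))
P=(np.stack([(cc-K[0,2])/K[0,0]*z,(rr-K[1,2])/K[1,1]*z,z],-1)-t)@Rm
m=(np.abs(P[...,0]-.505)<.015)&(np.abs(P[...,1]-.431)<.015)&(P[...,2]>.112)&(P[...,2]<readout.state()['position'][2]-.03)
L=[]
for r in range(100,260):
    k=m[r]
    if k.sum()>3: L.append(np.r_[r,P[r][k].mean(0),k.sum()])
L=np.array(L)
px=np.polyfit(L[:,3],L[:,1],1);py=np.polyfit(L[:,3],L[:,2],1);zt=L[:,3].min()
print('slope x,y',px[0],py[0],'ztip',zt,'at tip x',np.polyval(px,zt),'y surf',np.polyval(py,zt))
print(L[-8:].round(4))
cv2.imwrite('pics/s_%.2f.png'%readout.state()['t'],cv2.resize(s['pixels'][100:280,230:360,::-1],None,fx=3.3,fy=3.3,interpolation=cv2.INTER_CUBIC))
E
python3 meas.py; ls -t pics|head -1
```

```text
pos [0.5073 0.4291 0.2428] t 13.95 F [ 0.5  0.2 -1.2] gap 0.0214
dp [ 0.0017 -0.0083  0.1175] rot [ 0.049  0.    -0.006] rows 1.89
slope x,y -0.007892943556519634 0.026658150472827016 ztip 0.12252065593494876 at tip x 0.5057630883068702 y surf 0.43262578626951476
[[2.230e+02 5.056e-01 4.323e-01 1.370e-01 4.000e+00]
 [2.240e+02 5.056e-01 4.332e-01 1.354e-01 4.000e+00]
 [2.250e+02 5.056e-01 4.339e-01 1.338e-01 4.000e+00]
 [2.260e+02 5.057e-01 4.333e-01 1.314e-01 4.000e+00]
 [2.270e+02 5.057e-01 4.331e-01 1.293e-01 4.000e+00]
 [2.280e+02 5.058e-01 4.330e-01 1.272e-01 4.000e+00]
 [2.290e+02 5.058e-01 4.330e-01 1.252e-01 4.000e+00]
 [2.300e+02 5.060e-01 4.319e-01 1.225e-01 4.000e+00]]
s_14.00.png
```

Call:
{"api": "jog_arm", "payload": {"moves": [{"rot": [0,0,0],"dp": [0.0015,-0.002,0],"claw": -1},{"rot": [0,0,0],"dp": [0,-0.0005,0.01],"claw": -1},{"rot": [0,0,0],"dp": [0,0,0],"claw": -1}]}}

```text
t: 14.38
position: [0.5067, 0.4315, 0.2341]
eef_rot: [2.332, 2.049, 0.054]
ft_force: [1.3, 0.2, -2.1]
finger_gap: 0.0212
```

```bash
python3 meas.py; cp pics/$(ls -t pics|head -1) pics/a1.png
```

```text
pos [0.5067 0.4315 0.2341] t 14.375 F [ 1.3  0.2 -2.1] gap 0.0212
dp [-0.0009 -0.0072  0.1089] rot [ 0.051 -0.002 -0.007] rows 1.75
slope x,y -0.009139429762367337 0.021998461240383942 ztip 0.11444032819275476 at tip x 0.5055752794117027 y surf 0.43545124217265696
[[2.280e+02 5.055e-01 4.361e-01 1.289e-01 4.000e+00]
 [2.290e+02 5.056e-01 4.358e-01 1.267e-01 4.000e+00]
 [2.300e+02 5.057e-01 4.349e-01 1.242e-01 4.000e+00]
 [2.310e+02 5.057e-01 4.348e-01 1.221e-01 4.000e+00]
 [2.320e+02 5.058e-01 4.353e-01 1.203e-01 4.000e+00]
 [2.330e+02 5.058e-01 4.356e-01 1.184e-01 4.000e+00]
 [2.340e+02 5.058e-01 4.360e-01 1.165e-01 4.000e+00]
 [2.350e+02 5.058e-01 4.359e-01 1.144e-01 4.000e+00]]
```

View pics/a1.png

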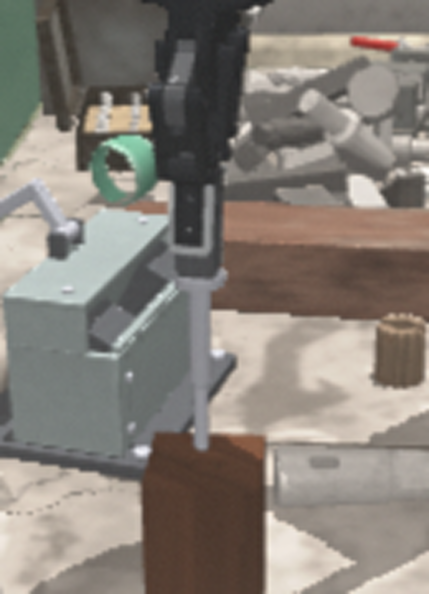

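Call:
{"api": "jog_arm", "payload": {"moves": [{"rot": [0,0,0],"dp": [-0.0005,-0.0015,0.008],"claw": -1},{"rot": [0,0,0],"dp": [0,-0.0005,0.01],"claw": -1}]}}

```text
t: 14.68
position: [0.5063, 0.4319, 0.2167]
eef_rot: [2.332, 2.049, 0.059]
ft_force: [0.1, -0.6, -1.7]
finger_gap: 0.0216
```

```bash
python3 -c "
from h import *
rel([.505,.4311,.125],rotdown(83))
s=viewer.camera('side')
cv2.imwrite('pics/a2.png',cv2.resize(s['pixels'][100:280,230:360,::-1],None,fx=3.3,fy=3.3,interpolation=cv2.INTER_CUBIC))"
```

```text
pos [0.5063 0.4319 0.2167] t 14.675 F [ 0.1 -0.6 -1.7] gap 0.0216
dp [-0.0013 -0.006   0.0915] rot [ 0.053 -0.004 -0.007] rows 1.47
```

View pics/a2.png

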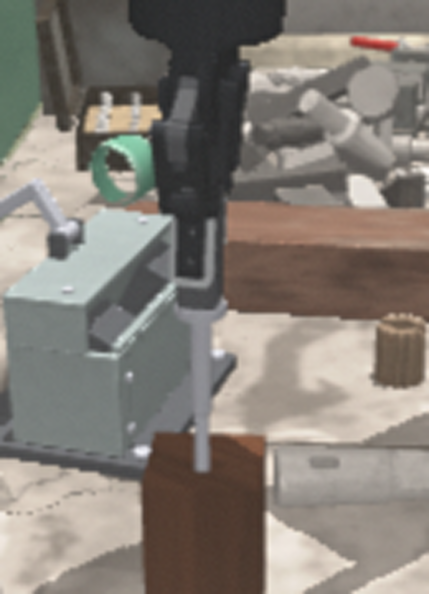

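Call:
{"api": "jog_arm", "payload": {"moves": [{"rot": [0,0,0],"dp": [0,-0.001,0.012],"claw": -1},{"rot": [0,0,0],"dp": [0,-0.0006,0.012],"claw": -1}]}}

```text
t: 14.98
position: [0.5055, 0.4316, 0.1897]
eef_rot: [2.332, 2.049, 0.056]
ft_force: [0.1, 0.0, -1.0]
finger_gap: 0.021
```

```bash
python3 -c "
from h import *
rel([.505,.4311,.125],rotdown(83))
s=viewer.camera('side')
cv2.imwrite('pics/a3.png',cv2.resize(s['pixels'][100:280,230:360,::-1],None,fx=3.3,fy=3.3,interpolation=cv2.INTER_CUBIC))"
```

```text
pos [0.5055 0.4316 0.1897] t 14.975 F [ 0.1  0.  -1. ] gap 0.021
dp [-0.0008 -0.0038  0.0646] rot [ 0.052 -0.003 -0.007] rows 1.04
```

View pics/a3.png

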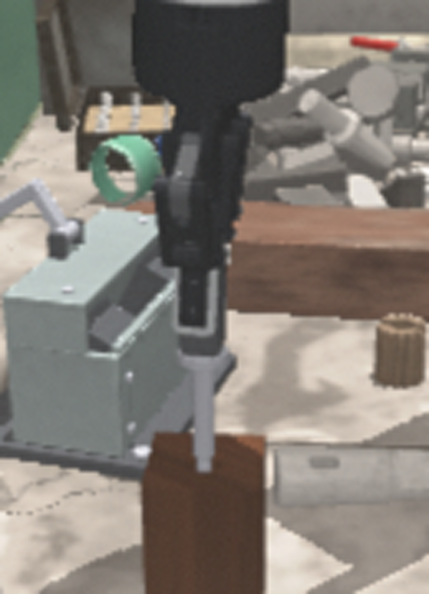

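The tip is in the bore: the drift ends at the lip at (204,470) and there is no force. Lowering further.

Call:
{"api": "jog_arm", "payload": {"moves": [{"rot": [0,0,0],"dp": [0,-0.0006,0.012],"claw": -1},{"rot": [0,0,0],"dp": [0,-0.0006,0.012],"claw": -1},{"rot": [0,0,0],"dp": [0,-0.0006,0.012],"claw": -1}]}}

```text
t: 15.4
position: [0.5051, 0.4314, 0.1497]
eef_rot: [2.332, 2.049, 0.054]
ft_force: [0.9, 0.0, -0.6]
finger_gap: 0.0212
```

```bash
python3 -c "
from h import *
rel([.505,.4311,.125],rotdown(83))
s=viewer.camera('side')
cv2.imwrite('pics/a4.png',cv2.resize(s['pixels'][100:280,230:360,::-1],None,fx=3.3,fy=3.3,interpolation=cv2.INTER_CUBIC))"
```

```text
pos [0.5051 0.4314 0.1497] t 15.4 F [ 0.9  0.  -0.6] gap 0.0212
dp [-0.0003 -0.0013  0.0247] rot [ 0.05  -0.002 -0.007] rows 0.4
```

View pics/a4.png

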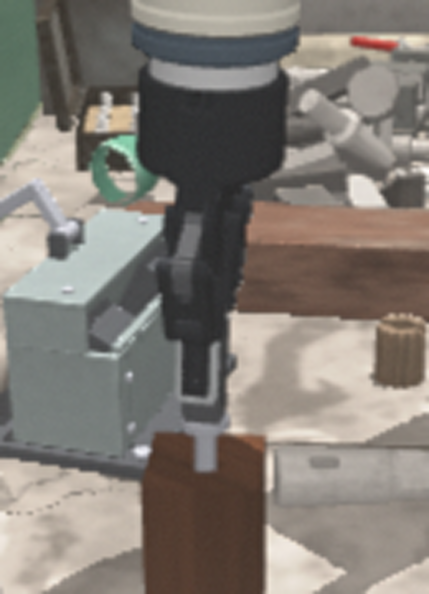

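Call:
{"api": "jog_arm", "payload": {"moves": [{"rot": [0,0,0],"dp": [0,-0.0005,0.01],"claw": -1},{"rot": [0,0,0],"dp": [0,-0.0005,0.007],"claw": -1},{"rot": [0,0,0],"dp": [0,0,0.003],"claw": -1}]}}

```text
t: 15.82
position: [0.5045, 0.4307, 0.1264]
eef_rot: [2.332, 2.049, 0.05]
ft_force: [-1.6, -4.8, 28.4]
finger_gap: 0.0214
```

Call:
{"api": "jog_arm", "payload": {"moves": [{"rot": [0,0,0],"dp": [0,0,0.002],"claw": -1}]}}

```text
t: 15.95
position: [0.5046, 0.4307, 0.1264]
eef_rot: [2.332, 2.049, 0.05]
ft_force: [-9.6, -7.0, 29.7]
finger_gap: 0.0213
```

Call:
{"api": "jog_arm", "payload": {"moves": [{"rot": [0,0,0],"dp": [0,0,0.002],"claw": -1}]}}

```text
t: 16.08
position: [0.5045, 0.4308, 0.1265]
eef_rot: [2.332, 2.049, 0.05]
ft_force: [-5.8, -4.0, 15.3]
finger_gap: 0.0214
```

Call:
{"api": "jog_arm", "payload": {"moves": [{"rot": [0,0,0],"dp": [0,0,0],"claw": -1},{"rot": [0,0,0],"dp": [0,0,0],"claw": 1},{"rot": [0,0,0],"dp": [0,0,0],"claw": 1},{"rot": [0,0,0],"dp": [0,0,0],"claw": 1},{"rot": [0,0,0],"dp": [0,0,0],"claw": 1},{"rot": [0,0,0],"dp": [0,0,0],"claw": 1}]}}

```text
t: 16.82
position: [0.5055, 0.4315, 0.1275]
eef_rot: [2.332, 2.049, 0.054]
ft_force: [0.6, -0.1, 0.2]
finger_gap: 0.0854
```

```bash
python3 -c "
from h import *
rel([.505,.4311,.125],rotdown(83))
s=viewer.camera('side')
cv2.imwrite('pics/a5.png',cv2.resize(s['pixels'][100:280,230:360,::-1],None,fx=3.3,fy=3.3,interpolation=cv2.INTER_CUBIC))"
```

```text
pos [0.5055 0.4315 0.1275] t 16.825 F [ 0.6 -0.1  0.2] gap 0.0854
dp [-0.0004 -0.0005  0.0025] rot [ 0.051 -0.002 -0.007] rows 0.28
```

View pics/a5.png

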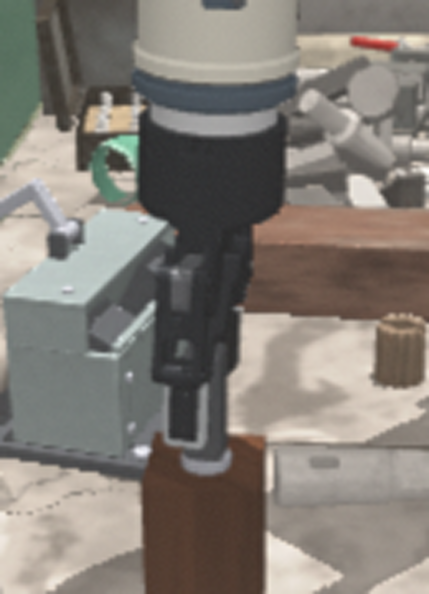

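The gripper is open and the drift's collar sits flat on the stand at (206,460). Withdrawing straight up.

Call:
{"api": "jog_arm", "payload": {"moves": [{"rot": [0,0,0],"dp": [0,0.001,-0.02],"claw": 1},{"rot": [0,0,0],"dp": [0,0.002,-0.04],"claw": 1},{"rot": [0,0,0],"dp": [0,0.002,-0.05],"claw": 1},{"rot": [0,0,0],"dp": [0,-0.03,-0.05],"claw": 1},{"rot": [0,0,0],"dp": [0,-0.06,0],"claw": 1},{"rot": [0,0,0],"dp": [0,-0.06,0],"claw": 1},{"rot": [0,0,0],"dp": [0,0,0],"claw": 1},{"rot": [0,0,0],"dp": [0,0,0],"claw": 1}]}}

```text
t: 17.88
position: [0.3515, 0.4527, 0.2963]
eef_rot: [2.335, 2.049, 0.072]
ft_force: [-0.1, -0.1, 0.5]
finger_gap: 0.0854
```

```bash
python3 -c "
from h import *
rel([.505,.4311,.125],rotdown(83))
s=viewer.camera('side');p=viewer.camera('top');save(p,'t9')
cv2.imwrite('pics/a6.png',cv2.resize(s['pixels'][100:320,200:400,::-1],None,fx=3,fy=3,interpolation=cv2.INTER_CUBIC))
for q in(s,p):
  z=q['range_z'];Rm,t,K=cam(q);cc,rr=np.meshgrid(np.arange(560),np.arange(420))
  P=(np.stack([(cc-K[0,2])/K[0,0]*z,(rr-K[1,2])/K[1,1]*z,z],-1)-t)@Rm
  m=(np.abs(P[...,0]-.504)<.03)&(np.abs(P[...,1]-.43)<.03)&(P[...,2]>.165)&(P[...,2]<.19)
  print(m.sum(),P[m].mean(0),P[m][:,2].max())
  m=(np.abs(P[...,0]-.504)<.03)&(np.abs(P[...,1]-.43)<.03)&(P[...,2]>.12)&(P[...,2]<.135)
  print(m.sum(),P[m].mean(0))
"
```

```text
pos [0.3515 0.4527 0.2963] t 17.875 F [-0.1 -0.1  0.5] gap 0.0854
dp [-0.0036  0.1452  0.1797] rot [ 0.056 -0.012 -0.008] rows 3.7
111 [0.50260351 0.43812578 0.17086665] 0.17404142892701746
100 [0.50225342 0.44272613 0.12783009]
174 [0.50264636 0.4320302  0.17388744] 0.178407783940943
27 [0.49848953 0.42513529 0.12782216]
```

View pics/a6.png

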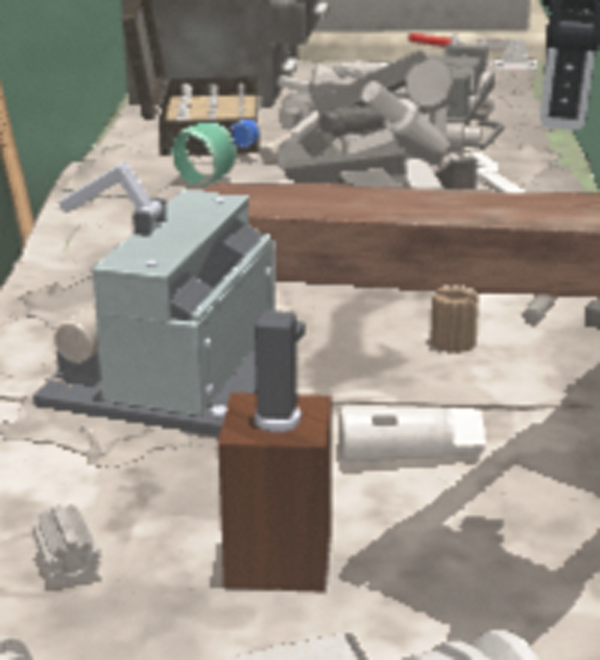

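View pics/t9.png

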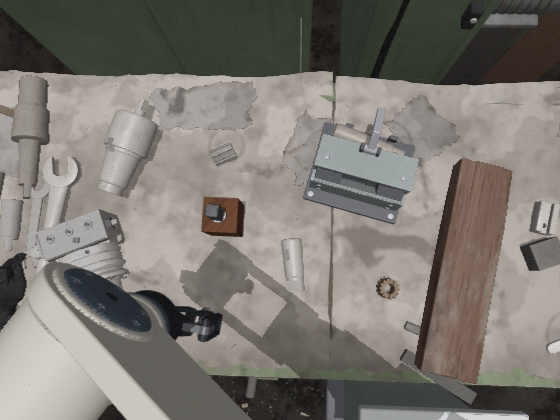

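```bash
python3 -c "
from h import *
q=viewer.camera('top')
z=q['range_z'];Rm,t,K=cam(q);cc,rr=np.meshgrid(np.arange(560),np.arange(420))
P=(np.stack([(cc-K[0,2])/K[0,0]*z,(rr-K[1,2])/K[1,1]*z,z],-1)-t)@Rm
for r in range(108,158,4):
  k=(z[r]>0)&(P[r,:,2]>.129)&(cc[0]>360)&(cc[0]<390)
  if k.sum()>1: print(r,(RS.inv().apply(P[r][k]-ORG)).mean(0).round(4))
order.hand_in()"
```

```text
108 [0.11   0.0015 0.1405]
112 [0.1    0.0011 0.148 ]
116 [0.0906 0.0005 0.1538]
120 [0.0814 0.0007 0.1589]
124 [0.0721 0.001  0.1649]
128 [0.0628 0.0013 0.1708]
132 [0.0542 0.0015 0.1752]
136 [0.0495 0.0007 0.1674]
140 [0.0447 0.0015 0.1581]
144 [0.0389 0.0063 0.1474]
148 [ 0.0344 -0.      0.1432]
152 [ 0.0296 -0.0063  0.1401]
the job is handed in; nothing more can be done
```

The catch was driven up through the hidden hole, the drift is back in its stand and released, and I handed the job in at about 18 s of robot time. No verdict was reported.

- **Finding the hole:** I felt the slot's back wall to check the tip was centred across the slot, then lowered it at the middle. It went straight into the hole at about y = 0, so no search along the floor was needed.
- **Opening the catch:** The plunger pushed back with about 6–8 N until the tip met a hard stop at about 55–60 N. At that point the measured tip depth was 30–32 mm below the floor, against a stop listed at 28 mm. I put the difference down to calibration error and the drift sliding in the grip.
- **Catch angle:** In the last depth picture the part of the L nearest the pivot leans about 60° from the bench, which fits fully up (1.0 rad), though I did not measure the joint value itself.
- **Returning the drift:** The hard press tilted the drift about 2.5° in the grip. I saw this in the pictures and tilted the tool to compensate before lowering the drift into the bore. At seating the tool pose was within 1 mm of where I first grasped it.
- **Last checks:** The collar sits flat on the stand, the drift stands upright and the handle top is at about 0.174 m, as expected. Handle centre reads about 1–2 mm from the bore axis. The gripper is open and clear, and the three loose parts look unmoved in both pictures.
- **Disagreements:** The network's channel mark was 7–8 mm from my depth-based fit, and I used the fit. The side camera put the bore 6–9 mm further in y than the top camera did, and I used the top camera.

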